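# Restock the pin tray and park it on its catch under the display stand

## Task

Put the loose pin tub with the yellow label back into the empty compartment of the blue tray, standing flat on its floor. Then slide the tray by its grip tab, rod end first, in under the little wooden display stand and press it gently home until the hidden roller catch has snapped over the rod and keeps the tray there against the sprung buffer; the depth of the catch differs from stand to stand and cannot be seen, so feel for it. Never ram the stand, do not let the tubs strike its underside, leave the other things where they are, and let go at the end.

Things in the scene. Friction and masses are not known exactly. Their poses are not given: they have to be found in the camera images.
- tub: Loose round black pin tub with a yellow label on its lid, 53 mm across, 30 mm high, 45 g, standing upright on the counter between the tray and the fixed pen boxes (120 mm high) and marker display (140 mm high), which the hand must clear. Origin: centre of its underside, z up.
- tray: Low blue tray, about 0.45 kg, loose on the counter before the stand. Two compartments side by side along y, each 58 x 58 mm inside; block 64 (x) by 125 mm (y); walls 3 mm thick, 14 mm high; floor 3 mm. Origin: under the middle of the block. +x: its rear, which goes under the stand first (tongue with rod, tray ends at x = +61 mm); -x: front with grip tab.
- bay (a point): Centre of the floor of the tray's empty compartment (tray x 0, y +30.5, z 3 mm); axes as the tray's. A seated tub has its origin here, to a few mm. The fingers have room before and behind the compartment (along tray x), not towards the other tub.
- grip_tab (a point): Middle of the top of the tray's upright grip tab: 12 mm thick (tray y), 26 mm long (tray x), top 36 mm above the counter, on a 4 mm foot plate, 67 mm in front of the tray's origin; 22 mm clear of the block's front wall. Pinch it across its thickness from above.
- rod (a point): Centre of the steel cross rod (8 mm thick, 50 mm long along y, axis 8 mm above the counter) at the rear end of the tray, 57 mm behind the tray's origin.
- tub_mate: A like pin tub with a red label, standing in the tray's other compartment (tray y -30.5 mm); it travels with the tray and must stay seated.
- stand: Little display stand of light wood, fixed to the counter, 176 mm wide, 134 mm deep, underside 39 mm and top 51 mm above the counter (a seated tub's lid: 33 mm). Origin: on the counter, middle of its front edge; +x points in under it, z up. The tray slides in on the counter along +x, centred, square.
- lane (a point): Middle of the mouth of the stand's lane (at the stand's origin, same axes). Metal guides, 16 mm high, leave a lane 129 mm wide for the 125 mm tray, flared in the first 20 mm. Tray on counter drags with 2 to 6 N, more if pressed down. Over 15 N between tray and stand is ramming.
- catch (a point): Middle of the hidden catch plate's 30 mm slot, 78 mm in from the stand's front edge, 8 mm up: at home the rod is within 15 mm of here along stand x, unknown where. A sprung roller, which the rod must lift 4 mm and pass under, takes about 6 N of push besides friction; then it snaps down before the rod and holds it.
- buffer (a joint): Travel (m) of the sprung buffer just behind the roller, which the rod meets only after passing under the roller's centre: 0 free, about 0.0015 with the tray home, rigid end at 0.003. Pushes back 1 N plus 1 N per mm, moves with the catch plate, so its reading tells no depth.
- clips: Bystander: green and white carton of paper clips, 42 x 58 x 20 mm, lying on the stand's top towards its rear. Origin: centre of the underside.
- stamp: Bystander: wooden hand stamp, 26 x 54 x 72 mm, standing on the stand's top towards its rear. Origin: centre of the underside.
- fluid: Bystander: bottle of correction fluid, 29 mm across, 84 mm high, standing on the counter near the stand. Origin: centre of the underside.
- notes: Bystander: block of sticky notes, 77 x 77 x 22 mm, lying on the counter near tray and stand. Origin: centre of the underside.

How it is judged:
By the outcome, as a careful person would: the job done as asked, in the order asked, and still so for the second after the job is handed in, with the robot touching nothing.
It also fails if it takes over 72 s, if anything falls off the work surface, if the arm or the gripper's body presses on something with over 40 N, if the wrist force passes 120 N, or if a joint passes its speed limit or range.

## Robot

A 7-joint arm with a two-finger parallel gripper is mounted at the origin on a cart in front of the work surface, level with it; the furniture and walls round the work are solid. World frame = base frame: x ahead of the robot, y to its left, z up, the work surface at z = 0. Lengths are in m, angles in rad, forces in N, time in s.
With the tool pointing down it reaches from about 0.425 to 0.925 m from the base axis. Payload 6.8 kg.
Tool frame: the origin (TCP) lies at the very end of the fingers, on their centre line; the grasp point (between the pads) lies 19 mm behind it (r.tcp_to_grasp is the distance from the TCP to the grasp point, in m); z points along the fingers, y is the line along which they close (so a half turn about z gives the same grasp; the last joint's range is limited). The gripper opens to 85 mm and grips with 20 to 120 N. Pads are 22 mm wide; open, the fingers measure 114 mm over their backs; the gripper's body (76 mm by 85 mm) begins 54 mm behind the grasp point. The pads swing forward as they close: fully open they stand 13 mm farther back than shut.
Start: joints at [-1.293, 0.477, 0.022, 1.555, -0.011, 1.109, -0.083], TCP at [0.254, 0.625, 0.231] pointing down, gripper open.
Joint ranges: [-2.96, 2.96], [-0.34, 2.1], [-1.41, 1.46], [0.24, 2.44], [-1.37, 4.51], [0.17, 1.92], [-2.96, 2.96]. Speed limits (rad/s): [2.39, 2.39, 3.14, 3.14, 3.14, 3.14, 3.14].

## Interface

Orientations are given as a rotation vector (axis times angle).
In Python, from bench import r gives the robot as it stands.
- The arm moves only by the tool step_arm, never from a script. Its argument "moves" is a list of rows, each a list of 7 numbers: the shift along the tool's x, y, z in mm, then the turn, a rotation vector about the tool's x, y, z in rad, then the finger opening in mm, from 0 to 85.4. A call has 1 to 8 rows; each row is the pose to reach, as a shift and turn from the pose commanded when the call began, along the tool's axes at that moment; what a row does not reach only later rows make up. A row lasts 1/10 s, in which the tool goes at most 50 mm and 8.59 degrees, less where a joint would pass 70% of its speed; a pose out of reach is approached as far as the arm can. A call with a gripper value outside its range is refused whole. The fingers move at their own pace and stop on an object; "grip_force" is the grip in N (left out, the last holds). Time passes only in rows, so rows that repeat a pose let the fingers close. It gives the time, the measured TCP pose, the force, the opening and the grip force at its end, in the units of the state.
- r.get_obs(): the state, without advancing time (a new reading comes with each control period).
- r.grab_frame(name): name is "scene" or "top" or "wrist"; returns a dict with "image" (420x560x3 uint8, red, green, blue), "depth" (420x560 float32, m along the optical axis (not along the pixel's ray), 0 where there is no reading), "mtx" (3x3 intrinsics, pixels), "rvec" (rotation vector, rad) and "tvec" (3), from world to camera coordinates, as OpenCV has them. Camera axes: x right, y down, z forward; pixel columns grow to the right and rows downward; lengths in m; the calibration is good to about 2 mm. A picture is of the moment at which its call begins.
- r.hand_in(): hands the job in; it is judged then, once.
The state is a dict: "clock": time; "joints": joint angles; "qvel": joint speeds; "tau": joint torques, N m; "tcp_pos": TCP position; "orientation": TCP orientation; "contact_force": force on the tool from outside, world axes, zero at the start; "moment": the same for the moment, N m; "grip_width": finger opening in m; "gripper_force": force on a finger pad.
Only numpy, scipy, OpenCV 4.12 (cv2) and the standard library are available. Lean on these libraries where they do the work, as an engineer would, in place of code of your own. Each camera call takes 0.05 s, during which the arm holds its last target. There are 200 camera calls.

## Working session

There is one attempt and no reset: what is moved stays moved. The work goes in short steps, Python scripts to look and compute and a tool call to move; the robot and the scene stay as the last step left them, time stands still between calls to the robot, and variables do not carry over. Pictures are saved under pics/ and viewed, at most 10 in all, crops included, and the job is handed in when it is done.

Besides the shell and the picture viewer there is one more tool, called after "Call:" as name([rows], argument=value, ...), one row to a line, values as JSON. step_arm: Moves the arm, as the interface text tells. Its arguments: {"type":"object","properties":{"moves":{"type":"array","items":{"type":"array","items":{"type":"number"}}},"grip_force":{"type":"number"}},"required":["moves"]}

```bash
mkdir -p pics; cat > h.py <<'E'
import numpy as np, cv2
from bench import r
from scipy.spatial.transform import Rotation as R
def grab(n):
    f=r.grab_frame(n); f['R']=cv2.Rodrigues(np.array(f['rvec'],float))[0]; f['t']=np.array(f['tvec'],float).ravel(); return f
def ray(f,uv,z):
    d=f['R'].T@np.linalg.inv(f['mtx'])@np.array([uv[0],uv[1],1.]); c=-f['R'].T@f['t']
    return c+d*(z-c[2])/d[2]
def cloud(f):
    h,w=f['depth'].shape; v,u=np.mgrid[:h,:w]
    p=np.stack([u,v,np.ones_like(u)],-1)@np.linalg.inv(f['mtx']).T*f['depth'][...,None]
    return (p-f['t'])@f['R']
def save(f,n): cv2.imwrite('pics/'+n,f['image'][...,::-1])
E
python3 - <<'E'
from h import *
a=grab('top');b=grab('scene')
save(a,'top0.png');save(b,'scene0.png')
print(-a['R'].T@a['t'],-b['R'].T@b['t']);o=r.get_obs();print(o)
np.savez('f0.npz',ti=a['image'],td=a['depth'])
E
```

```text
[0.35156009 0.35094494 0.89496027] [0.06530828 0.96677194 0.4731009 ]
{'clock': 0.1, 'joints': array([-1.29309111,  0.47771177,  0.02233415,  1.55635079, -0.0115187 ,
        1.10931094, -0.08307252]), 'qvel': array([ 0.0003916 , -0.00382903,  0.000672  , -0.00479597,  0.00052496,
        0.00110142, -0.00180097]), 'tau': array([ 4.39150390e-03, -5.97761929e+01,  1.61373764e+00, -2.81956744e+01,
        1.28631681e-02,  5.00426118e-03, -3.46913112e-05]), 'tcp_pos': array([0.25380412, 0.62488571, 0.23042733]), 'orientation': array([-6.02155754e-01, -3.08312053e+00,  2.57371739e-03]), 'contact_force': array([-0.27272275, -0.54915862,  0.1034416 ]), 'moment': array([ 0.00925335, -0.02273625,  0.02316803]), 'gripper_force': 0.0, 'grip_width': 0.08536118646413737}
```

View pics/top0.png

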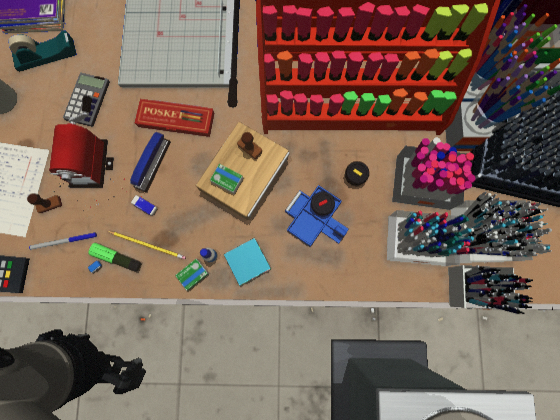

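View pics/scene0.png

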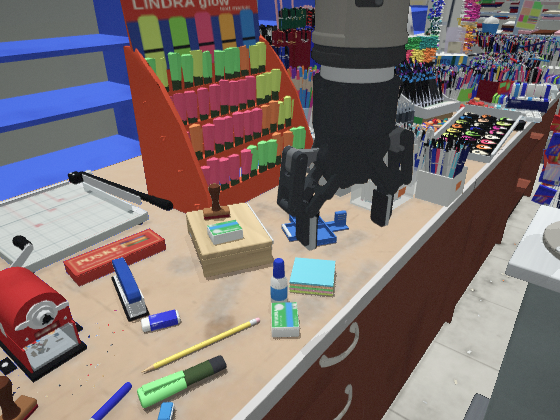

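The top view shows the stand (243,170), the tray (318,215) with the red-label mate at (322,201), the loose tub at (357,173) and the grip tab at about (345,235). The scene view agrees.

```bash
python3 - <<'E'
from h import *
a=grab('top'); P=cloud(a); hsv=cv2.cvtColor(a['image'],cv2.COLOR_RGB2HSV)
for n,uv in dict(tub=(357,173),mate=(322,201),tab=(345,235),stand=(243,170),counter=(300,260),notes=(247,262)).items():
    print(n,P[uv[1],uv[0]].round(4), ray(a,uv,0.03).round(4))
print('fwd px', (a['mtx']@(a['R']@np.array([.254,.625,.23])+a['t'])), a['mtx'][0])
def comps(m,n,z):
    m=cv2.morphologyEx(m.astype(np.uint8),cv2.MORPH_OPEN,np.ones((2,2)))
    N,l,s,c=cv2.connectedComponentsWithStats(m)
    for i in range(1,N):
        if s[i,4]>8:
            cs=cv2.findContours((l==i).astype(np.uint8),0,1)[0][0]
            box=cv2.boxPoints(cv2.minAreaRect(cs))
            print(n,s[i],c[i].round(1),'z',np.median(P[l==i][:,2]).round(4),[ray(a,q,z)[:2].round(4).tolist() for q in box], ray(a,c[i],z)[:2].round(4))
H,S,V=[hsv[...,i].astype(int) for i in range(3)]
roi=np.zeros(H.shape,bool); roi[120:285,190:385]=1
comps(roi&(H>105)&(H<125)&(S>130)&(V>60),'blue',0.014)
comps(roi&(V<70)&(P[...,2]>0.02),'black',0.03)
comps(roi&(H>10)&(H<30)&(V>120)&(P[...,2]>0.042)&(P[...,2]<.06),'stand',0.051)
comps(roi&(H>20)&(H<35)&(S>150)&(V>150),'yellow',.03)
tab=roi&(H>105)&(H<125)&(S>130)&(P[...,2]>0.025)&(P[...,2]<.045); comps(tab,'tab',.036)
cv2.imwrite('pics/topc.png',cv2.resize(a['image'][110:290,190:390,::-1],None,fx=4,fy=3.3333,interpolation=cv2.INTER_CUBIC))
E
```

```text
tub [0.6109 0.1973 0.0316] [0.6114 0.197  0.03  ]
mate [0.546  0.2756 0.0334] [0.5468 0.2753 0.03  ]
tab [0.4753 0.2226 0.0044] [0.4718 0.2263 0.03  ]
stand [0.6101 0.4494 0.0518] [0.6168 0.4519 0.03  ]
counter [ 4.190e-01  3.225e-01 -1.000e-04] [0.4167 0.3234 0.03  ]
notes [0.4118 0.4381 0.0213] [0.4112 0.4372 0.03  ]
fwd px [ 73.51842243 224.74326024   0.64081397] [401.25659231   0.         277.54215025]
blue [217 170  23  12  66] [228.2 175.3] z 0.0707 [[0.6194, 0.5144], [0.6242, 0.5123], [0.5984, 0.4609], [0.5937, 0.463]] [0.6087 0.4874]
blue [313 187  13  10  53] [318.7 191.2] z 0.0105 [[0.5738, 0.2993], [0.5869, 0.2717], [0.574, 0.2661], [0.5609, 0.2937]] [0.5729 0.2811]
blue [ 288  193   61   54 1533] [313.2 223.2] z 0.0036 [[0.4965, 0.3699], [0.5721, 0.3162], [0.4917, 0.2092], [0.4187, 0.2634]] [0.4998 0.2939]
blue [334 198   8  15  60] [337.2 204.2] z 0.0035 [[0.5255, 0.2478], [0.5579, 0.2447], [0.5568, 0.2305], [0.5244, 0.2336]] [0.5434 0.24  ]
blue [201 250   9   8  56] [205.2 253.3] z 0.0821 [[0.4374, 0.5413], [0.4376, 0.5235], [0.4222, 0.5228], [0.422, 0.5405]] [0.4302 0
[... 423 characters left out ...]
black [312 192  24  24 404] [323.3 204. ] z 0.0319 [[0.567, 0.2973], [0.5674, 0.2465], [0.5156, 0.2472], [0.5152, 0.2974]] [0.5401 0.2726]
black [208 255   4   4  11] [209.5 256.6] z 0.0512 [[0.4198, 0.5229], [0.4264, 0.5167], [0.4232, 0.5133], [0.4166, 0.5195]] [0.4217 0.5185]
stand [ 197  123   92   94 3554] [245.2 170. ] z 0.0507 [[0.5728, 0.5514], [0.7299, 0.4605], [0.653, 0.3464], [0.5011, 0.439]] [0.6102 0.4446]
yellow [355 170   8   6  24] [358.3 172.7] z 0.0296 [[0.6151, 0.2034], [0.6199, 0.2002], [0.6089, 0.1846], [0.6041, 0.1878]] [0.6122 0.194 ]
tab [336 227  11  10  61] [341.1 231.2] z 0.0345 [[0.4809, 0.2486], [0.4905, 0.2425], [0.4774, 0.2217], [0.4678, 0.2278]] [0.4791 0.2353]
```

View pics/topc.png

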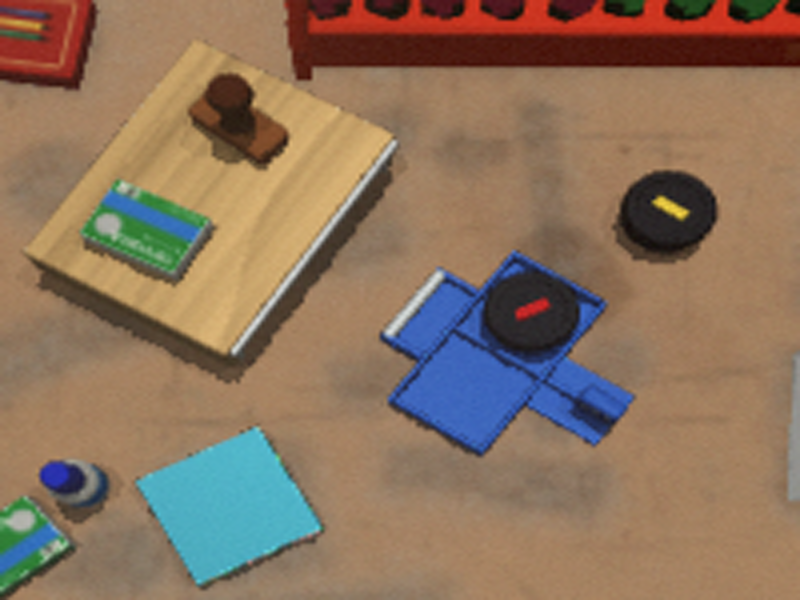

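Crop (4x and 3.33x): the stand's front edge runs from (395,140) to (233,355). Tray block corners are at (517,252), (605,303), (484,452), (390,402), and the rod runs from (442,272) to (388,335). The empty compartment is lower-left, which is tray +y as described.

```bash
python3 - <<'E'
from h import *
from scipy.optimize import least_squares
a=grab('top'); P=cloud(a)
px=lambda u,v:(u/4+190-.4,v/3.3333+110-.4)
pts=[(517,252,.014,32,-62.5),(605,303,.014,-32,-62.5),(484,452,.014,-32,62.5),(390,402,.014,32,62.5),(415,304,.012,57,0),(442,272,.012,57,-25),(388,335,.012,57,25)]
W=np.array([ray(a,px(u,v),z)[:2] for u,v,z,_,_ in pts]+[ray(a,(322.5,203),.033)[:2],ray(a,(341.1,231.2),.034)[:2]])
M=np.array([(x,y) for *_,x,y in pts]+[(0,-30.5),(-67,0)])/1e3
Rm=lambda t:np.array([[np.cos(t),-np.sin(t)],[np.sin(t),np.cos(t)]])
s=least_squares(lambda p:((M@Rm(p[2]).T+p[:2])-W).ravel(),[.5,.29,.6],loss='soft_l1',f_scale=.002)
print('tray',s.x,'\n',(s.fun.reshape(-1,2)*1e3).round(1))
t=s.x; print('bay',Rm(t[2])@[0,.0305]+t[:2],'tab',Rm(t[2])@[-.067,0]+t[:2],'dist',t[:2])
for cs in [[(395,140),(233,355),(28,252),(200,42)]]:
    C=np.array([ray(a,px(*c),.051)[:2] for c in cs]); print('stand',C.round(4),np.linalg.norm(np.diff(C,axis=0),axis=1))
S=np.array([[0,-.088],[0,.088],[.134,.088],[.134,-.088]])
q=least_squares(lambda p:((S@Rm(p[2]).T+p[:2])-C).ravel(),[.55,.4,.6]); print('stand',q.x,(q.fun.reshape(-1,2)*1e3).round(1))
m=(P[...,2]>.046)&(P[...,2]<.056); m[:,:190]=0;m[:,300:]=0;m[:115]=0;m[230:]=0
X=P[m][:,:2]; b=cv2.minAreaRect((X*1000).astype(np.float32)); print('cloud rect',b,cv2.boxPoints(b))
print('in stand frame tray', Rm(q.x[2]).T@(t[:2]-q.x[:2]), np.degrees(t[2]-q.x[2]))
m=(P[...,2]>.026)&(P[...,2]<.034)&(np.hypot(P[...,0]-.61,P[...,1]-.196)<.05)
c=cv2.minEnclosingCircle((P[m][:,:2]*1000).astype(np.float32));print('tub',c)
for n,z in(('pens',.1),):
    m=(P[...,2]>.05)&(P[...,1]<.2)&(P[...,1]>-.1)&(P[...,0]<.75)&(P[...,0]>.4)
    print('obstacle ymax by x',[(x,P[m&(abs(P[...,0]-x)<.02)][:,1].max().round(3) if (m&(abs(P[...,0]-x)<.02)).any() else None) for x in np.arange(.42,.78,.04)])
    m=(P[...,2]>.05)&(P[...,0]>.68)&(P[...,0]<1)
    print('display xmin by y',[(y.round(2),P[m&(abs(P[...,1]-y)<.02)][:,0].min().round(3) if (m&(abs(P[...,1]-y)<.02)).any() else None) for y in np.arange(.08,.44,.04)])
o=r.get_obs();Q=R.from_rotvec(o['orientation']);print(Q.as_matrix().round(3),o['tcp_pos'])
E
```

```text
tray [0.5180148  0.29094924 0.96960312] 
 [[ 0.7  1.2]
 [-0.4 -2.5]
 [-2.2  0.2]
 [ 1.1  1. ]
 [-0.5 -0.2]
 [-2.3  0.8]
 [ 0.4 -1.1]
 [ 1.6 -0.8]
 [ 0.7  0.6]]
bay [0.49286263 0.30820086] tab [0.4801178  0.23569694] dist [0.5180148  0.29094924]
stand [[0.6532 0.3504]
 [0.5076 0.436 ]
 [0.5752 0.55  ]
 [0.722  0.4604]] [0.16888159 0.13248958 0.17193217]
stand [0.57990019 0.39180403 1.02842604] [[ 2.1 -4. ]
 [-3.1  1.2]
 [-1.5  2. ]
 [ 2.5  0.7]]
cloud rect ((651.1205444335938, 429.2679748535156), (138.40103149414062, 258.49969482421875), 59.017425537109375) [[504.68872 436.4756 ]
 [726.30664 303.40582]
 [797.55237 422.06036]
 [575.93445 555.1301 ]]
in stand frame tray [-0.1183241  0.0009461] -3.370304790624592
tub ((614.741455078125, 195.9279022216797), 26.24934196472168)
obstacle ymax by x [(np.float64(0.42), np.float64(0.135)), (np.float64(0.45999999999999996), np.float64(0.133)), (np.float64(0.49999999999999994), np.float64(0.129)), (np.float64(0.5399999999999999), np.float64(0.124)), (np.float64(0.5799999999999998), np.float64(0.116)), (np.float64(0.6199999999999999), np.float64(0.11)), (np.float64(0.6599999999999999), np.float64(0.105)), (np.float64(0.6999999999999998), np.float64(0.008)), (np.float64(0.7399999999999998), np.float64(0.2))]
display xmin by y [(np.float64(0.08), np.float64(0.723)), (np.float64(0.12), np.float64(0.723)), (np.float64(0.16), np.float64(0.723)), (np.float64(0.2), np.float64(0.723)), (np.float64(0.24), np.float64(0.723)), (np.float64(0.28), np.float64(0.723)), (np.float64(0.32), np.float64(0.724)), (np.float64(0.36), np.float64(0.724)), (np.float64(0.4), np.float64(0.68))]
[[-0.927  0.376 -0.   ]
 [ 0.376  0.927 -0.001]
 [-0.    -0.001 -1.   ]] [0.25385029 0.6250649  0.23069176]
```

Call:
step_arm([
  [-62,-33,0,0,0,0.03,85],
  [-124,-66,0,0,0,0.06,85],
  [-186,-99,0,0,0,0.1,85],
  [-248,-132,0,0,0,0.13,85],
  [-310,-165,0,0,0,0.16,85],
  [-372,-198,10,0,0,0.19,85],
  [-434,-231,20,0,0,0.216,85],
  [-493,-263,40,0,0,0.216,85],
], grip_force=30)

```text
clock: 1.0
tcp_pos: [0.511, 0.3174, 0.2166]
orientation: [0.932, 2.999, 0.002]
contact_force: [0.1, 0.3, 0.3]
grip_width: 0.0849
gripper_force: 0.0
```

Call:
step_arm([
  [0,0,0,0,0,0,85],
  [0,0,0,0,0,0,85],
])

```text
clock: 1.2
tcp_pos: [0.5105, 0.3174, 0.2159]
orientation: [-0.936, -2.999, 0.001]
contact_force: [-0.6, -0.8, 0.6]
grip_width: 0.0848
gripper_force: 0.0
```

```bash
cat >> h.py <<'E'
def to(x,y,z,yaw):
    """shift (mm) & turn from the present pose to TCP xyz (m), tool y along world yaw (mod pi), tool down"""
    o=r.get_obs();Q=R.from_rotvec(o['orientation']); M=Q.as_matrix()
    cur=np.arctan2(M[1,1],M[0,1]); d=(yaw-cur+np.pi/2)%np.pi-np.pi/2
    ty=np.array([np.cos(cur+d),np.sin(cur+d),0]);tz=np.array([0,0,-1.]);T=np.stack([np.cross(ty,tz),ty,tz],1)
    print('clk',round(o['clock'],2),'tcp',o['tcp_pos'].round(4),'yaw',cur.round(4),'tilt',M[:,2].round(4),'F',o['contact_force'].round(2),'w',round(o['grip_width'],4),'gf',round(o['gripper_force'],1))
    print('shift mm',(Q.inv().apply(np.array([x,y,z])-o['tcp_pos'])*1e3).round(1),'turn',R.from_matrix(M.T@T).as_rotvec().round(4))
E
python3 - <<'E'
from h import *
to(.612,.196,.2,.9696); print(r.get_obs()['joints'].round(2))
f=grab('wrist');save(f,'w1.png')
E
```

```text
clk 1.2 tcp [0.5105 0.3174 0.2159] yaw 0.9654 tilt [-5.e-04 -6.e-04 -1.e+00] F [-0.56 -0.78  0.6 ] w 0.0848 gf 0.0
shift mm [-152.6  -42.    15.9] turn [-0.0008 -0.0001 -0.0042]
[-0.8   0.37  0.18  1.76 -0.08  1.01  0.37]
```

View pics/w1.png

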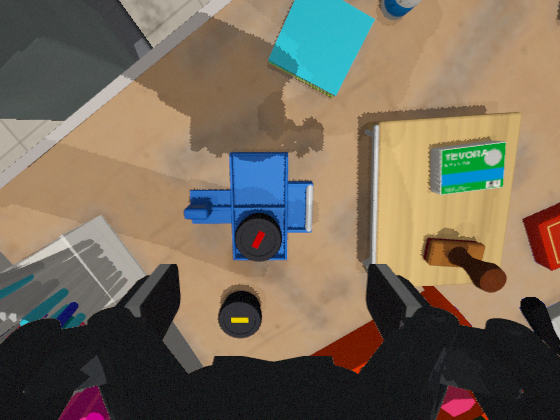

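The wrist view shows the tray block (231–287, 153–260), the rod at about (308,207), the tab top at about (196,212), the loose tub at (239,313) and the stand's front edge at column 375. It is a much better view, so I'll re-measure here.

```bash
cat > meas.py <<'E'
from h import *
def edges(f):
    hsv=cv2.cvtColor(f['image'],cv2.COLOR_RGB2HSV);H,S,V=[hsv[...,i].astype(int) for i in range(3)];P=cloud(f)
    return H,S,V,P
f=grab('wrist'); H,S,V,P=edges(f)
blue=(H>105)&(H<125)&(S>130)&(V>50)
def rect(m,z,n):
    N,l,s,c=cv2.connectedComponentsWithStats(m.astype(np.uint8)); i=1+np.argmax(s[1:,4])
    cs=max(cv2.findContours((l==i).astype(np.uint8),0,1)[0],key=len)
    W=np.array([ray(f,q[0],z)[:2]*1e3 for q in cs],np.float32); b=cv2.minAreaRect(W)
    print(n,'c',np.round(b[0],1),'size',np.round(b[1],1),'ang',round(b[2],2)); return b
# yellow/red tubs
for n,(u,v) in dict(tub=(239,313),mate=(258,237)).items():
    m=(V<75)&(P[...,2]>.022)&(P[...,2]<.04); m[:,:u-30]=0;m[:,u+30:]=0;m[:v-30]=0;m[v+30:]=0
    p=P[m]; print(n,'z',np.median(p[:,2]).round(4),'mean',p[:,:2].mean(0).round(4),'circ',cv2.minEnclosingCircle((p[:,:2]*1e3).astype(np.float32)))
# block walls: points near z .014
x=(blue|((V<75)&(P[...,2]>.02)&(P[...,2]<.04))).astype(np.uint8); x[:140]=0;x[272:]=0;x[:,:228]=0;x[:,320:]=0
m=x.copy(); m[:,292:]=0; rect(m,.014,'block')
rod=(S<60)&(V>150);rod[:175]=0;rod[240:]=0;rod[:,:295]=0;rod[:,325:]=0; rect(rod,.012,'rod')
tab=blue&(P[...,2]>.028)&(P[...,2]<.042); tab[:,215:]=0; rect(tab,.036,'tab')
st=(P[...,2]>.044)&(P[...,2]<.06)&(H>8)&(H<32); st[:100]=0;st[300:]=0;st[:,:360]=0;st[:,525:]=0
st=cv2.morphologyEx(st.astype(np.uint8),cv2.MORPH_OPEN,np.ones((3,3)))
rect(st,.051,'stand')
# front edge line
E=[]
for v in range(135,265):
    c=np.where((P[v,:,2]>.044)&(P[v,:,2]<.06))[0]; c=c[c>360]
    if len(c): E.append(ray(f,(c[0],v),.051)[:2])
E=np.array(E);l=cv2.fitLine((E*1e3).astype(np.float32),cv2.DIST_HUBER,0,.01,.01).ravel();print('front line dir',np.degrees(np.arctan2(l[1],l[0])),'pt',l[2:])
E
python3 meas.py
```

```text
tub z 0.0295 mean [0.6116 0.1977] circ ((612.8806762695312, 196.55787658691406), 25.79507827758789)
mate z 0.0324 mean [0.5413 0.2745] circ ((542.6911010742188, 273.2070617675781), 26.29131317138672)
block c [519.9 292.2] size [ 72.3 126.1] ang 55.48
rod c [550.8 338.5] size [ 7.8 53.9] ang 57.05
tab c [480.5 237.5] size [25.8 12.1] ang 55.5
stand c [613.8 448.3] size [137.5 174.7] ang 58.97
front line dir -30.899097 pt [555.81494 403.08978]
```

Call:
step_arm([
  [-50,-14,0,0,0,0,85],
  [-100,-27,10,0,0,0,85],
  [-152,-41,30,0,0,0,85],
  [-152,-41,70,0,0,0,85],
  [-152,-41,110,0,0,0,85],
  [-152,-41,140,0,0,0,85],
  [-152,-41,150,0,0,0,85],
  [-152,-41,150,0,0,0,85],
])

```text
clock: 2.1
tcp_pos: [0.6104, 0.2006, 0.065]
orientation: [-0.927, -2.999, 0.002]
contact_force: [0.4, -0.8, -0.1]
grip_width: 0.0852
gripper_force: 0.0
```

```bash
python3 - <<'E'
from h import *
to(.6125,.197,.013,.967)
f=grab('wrist');save(f,'w2.png');P=cloud(f)
m=(P[...,2]>.024)&(P[...,2]<.036)&(np.hypot(P[...,0]-.612,P[...,1]-.197)<.035)
p=P[m];print(m.sum(),p[:,:2].mean(0),cv2.minEnclosingCircle((p[:,:2]*1e3).astype(np.float32)))
E
```

```text
clk 2.1 tcp [0.6104 0.2006 0.065 ] yaw 0.9715 tilt [-2.7e-03 -4.0e-04 -1.0e+00] F [ 0.4  -0.75 -0.11] w 0.0852 gf 0.0
shift mm [-3.8 -1.7 52. ] turn [-0.0019 -0.002   0.0045]
5472 [0.61278364 0.19618081] ((614.0521850585938, 195.17393493652344), 26.7662353515625)
```

View pics/w2.png

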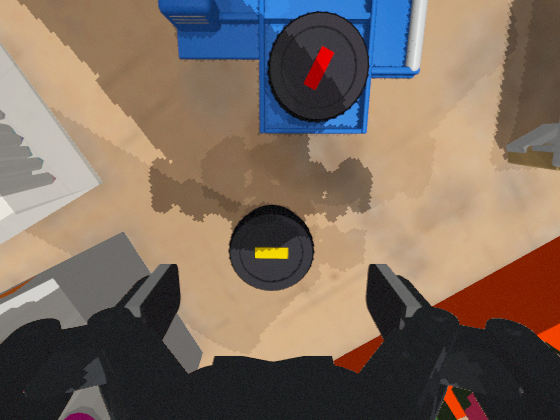

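The tub lies between the fingers at (271,248) and nothing is in the way, so I'll descend and close.

Call:
step_arm([
  [-2,-1,15,0,0,0,85],
  [-4,-2,30,0,0,0,85],
  [-4,-2,45,0,0,0,85],
  [-4,-2,51,0,0,0,85],
  [-4,-2,51,0,0,0,85],
  [-4,-2,51,0,0,0,60],
  [-4,-2,51,0,0,0,48],
  [-4,-2,51,0,0,0,48],
], grip_force=30)

```text
clock: 2.95
tcp_pos: [0.6146, 0.1955, 0.0162]
orientation: [0.931, 3.0, 0.001]
contact_force: [-0.8, 0.2, 1.8]
grip_width: 0.0511
gripper_force: 31.1
```

Call:
step_arm([
  [0,0,0,0,0,0,48],
  [0,0,0,0,0,0,48],
  [0,0,0,0,0,0,48],
  [0,0,0,0,0,0,48],
])

```text
clock: 3.35
tcp_pos: [0.6146, 0.1955, 0.0162]
orientation: [0.931, 2.999, 0.002]
contact_force: [-0.9, -0.4, 6.1]
grip_width: 0.0511
gripper_force: 31.4
```

```bash
python3 - <<'E'
from h import *
to(.613,.1962,.1,.967)
E
```

```text
clk 3.35 tcp [0.6146 0.1955 0.0162] yaw 0.969 tilt [ 1.3e-03  6.0e-04 -1.0e+00] F [-0.9  -0.42  6.12] w 0.0511 gf 31.4
shift mm [  1.7  -0.2 -83.8] turn [0.0012 0.0007 0.002 ]
```

Call:
step_arm([
  [0,0,-5,0,0,0,48],
  [0,0,-15,0,0,0,48],
  [0,0,-30,0,0,0,48],
  [0,0,-50,0,0,0,48],
  [0,0,-65,0,0,0,48],
  [0,0,-70,0,0,0,48],
  [0,0,-70,0,0,0,48],
])

```text
clock: 4.05
tcp_pos: [0.6146, 0.1955, 0.0865]
orientation: [0.931, 2.999, 0.002]
contact_force: [0.4, 0.2, -1.0]
grip_width: 0.0508
gripper_force: 31.3
```

```bash
python3 - <<'E'
from h import *
to(.493,.3085,.086,.967)
f=grab('wrist');save(f,'w3.png');P=cloud(f)
o=r.get_obs();M=R.from_rotvec(o['orientation']).as_matrix()
L=(P-o['tcp_pos'])@M*1e3
m=(abs(L[...,0])<45)&(abs(L[...,1])<22)&(L[...,2]>-40)&(L[...,2]<25)&(f['depth']>0)
print(m.sum(),L[m].min(0),L[m].max(0),np.percentile(L[m],[5,50,95],axis=0).round(1), o['contact_force'],o['grip_width'])
hsv=cv2.cvtColor(f['image'],cv2.COLOR_RGB2HSV);y=(hsv[...,0]>20)&(hsv[...,0]<35)&(hsv[...,1]>150)&(hsv[...,2]>120)&m
print('yellow',y.sum(),L[y].mean(0))
E
```

```text
clk 4.05 tcp [0.6146 0.1955 0.0865] yaw 0.969 tilt [ 1.9e-03  9.0e-04 -1.0e+00] F [ 0.37  0.24 -0.98] w 0.0508 gf 31.3
shift mm [164.3  24.3   0.4] turn [0.0018 0.0011 0.002 ]
9468 [-25.14708968 -21.98742019 -16.97818109] [26.53719951 21.9984155  14.18500688] [[-19.6 -19.  -15.6]
 [  3.5  -0.5 -14.1]
 [ 23.8  18.7  -8.4]] [ 0.1703457  -0.10542935 -0.18773027] 0.050921308633341406
yellow 620 [ -0.03707425  -0.67458752 -14.3936822 ]
```

View pics/w3.png

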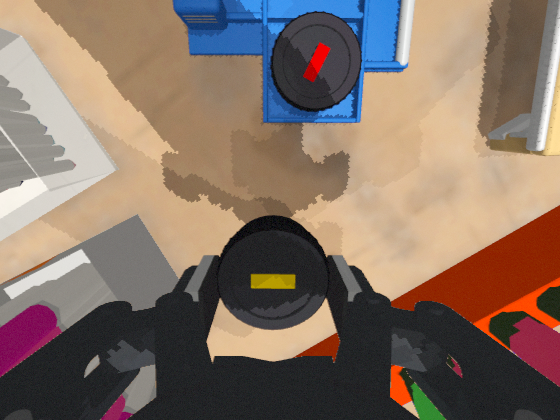

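The tub hangs level between the pads, with its label at (272,282). Next I'll move it over the bay.

Call:
step_arm([
  [30,4,0,0,0,0,48],
  [65,10,0,0,0,0,48],
  [100,15,0,0,0,0,48],
  [130,19,0,0,0,0,48],
  [154,23,10,0,0,0,48],
  [164,24,25,0,0,0,48],
  [164,24,36,0,0,0,48],
  [164,24,36,0,0,0,48],
])

```text
clock: 4.9
tcp_pos: [0.4914, 0.3065, 0.0472]
orientation: [-0.93, -2.999, 0.006]
contact_force: [-0.2, -0.5, 0.2]
grip_width: 0.0511
gripper_force: 31.4
```

Call:
step_arm([
  [0,0,0,0,0,0,48],
  [0,0,0,0,0,0,48],
])

```text
clock: 5.1
tcp_pos: [0.4936, 0.307, 0.0496]
orientation: [0.934, 2.999, 0.0]
contact_force: [1.1, 0.1, -0.3]
grip_width: 0.0509
gripper_force: 31.4
```

```bash
python3 - <<'E'
from h import *
to(.493,.3085,.019,.967)
f=grab('wrist');save(f,'w4.png')
E
```

```text
clk 5.1 tcp [0.4936 0.307  0.0496] yaw 0.9671 tilt [ 9.e-04  0.e+00 -1.e+00] F [ 1.05  0.13 -0.3 ] w 0.0509 gf 31.4
shift mm [ 1.4  0.9 30.6] turn [0.0005 0.0008 0.0001]
```

View pics/w4.png

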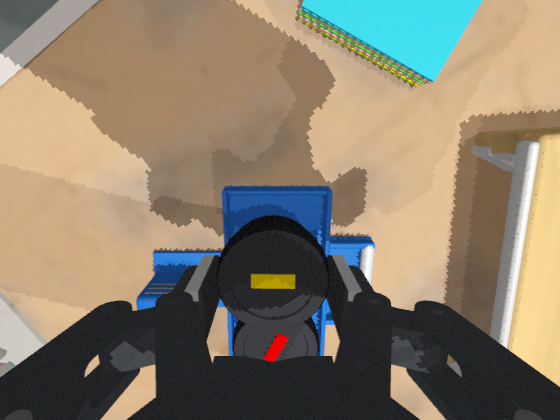

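The block's +y outer corners show at (223,187) and (331,187), with the held tub just below them in the image.

```bash
python3 - <<'E'
from h import *
f=grab('wrist');hsv=cv2.cvtColor(f['image'],cv2.COLOR_RGB2HSV);H,S,V=[hsv[...,i].astype(int) for i in range(3)]
b=(H>105)&(H<125)&(S>110)&(V>40); P=cloud(f)
o=r.get_obs();M=R.from_rotvec(o['orientation']).as_matrix()
loc=lambda w:((w-o['tcp_pos'])@M*1e3).round(1)
row=b[200:225]; 
l=np.median([np.where(x)[0].min() for x in row]);rr=np.median([np.where(x[:345])[0].max() for x in row])
t=np.median([np.where(b[150:230,c])[0].min()+150 for c in range(235,320)])
print(l,rr,t)
for uv in ((l,t),(rr,t),(l,212),(rr,212)): print(uv,loc(ray(f,uv,.014)))
s=b&(P[...,2]>.0105)&(P[...,2]<.018); s[230:]=0
L=(P[s]-o['tcp_pos'])@M*1e3; print(np.percentile(L,[1,50,99],axis=0))
E
```

```text
223.0 330.0 187.0
(np.float64(223.0), np.float64(187.0)) [ 34.1 -29.7  35.8]
(np.float64(330.0), np.float64(187.0)) [34.  31.7 35.8]
(np.float64(223.0), 212) [ 19.2 -30.3  35.8]
(np.float64(330.0), 212) [19.1 32.4 35.8]
[[  8.79216444 -30.52804386  34.35493533]
 [ 29.88751244   1.33215597  36.04885259]
 [ 32.28344469  32.55707949  39.14416369]]
```

Call:
step_arm([
  [1.5,1.5,5,0,0,0,48],
  [1.5,1.5,10,0,0,0,48],
  [1.5,1.5,15,0,0,0,48],
  [1.5,1.5,20,0,0,0,48],
  [1.5,1.5,23,0,0,0,48],
  [1.5,1.5,26,0,0,0,48],
  [1.5,1.5,28,0,0,0,48],
  [1.5,1.5,28,0,0,0,48],
])

```text
clock: 6.0
tcp_pos: [0.4919, 0.3099, 0.021]
orientation: [-0.931, -3.0, 0.0]
contact_force: [-0.6, -0.2, -0.2]
grip_width: 0.0511
gripper_force: 31.4
```

Call:
step_arm([
  [0,0,1,0,0,0,48],
  [0,0,2,0,0,0,48],
  [0,0,2,0,0,0,48],
])

```text
clock: 6.3
tcp_pos: [0.492, 0.31, 0.0193]
orientation: [0.931, 3.0, 0.0]
contact_force: [-0.2, -0.9, -1.0]
grip_width: 0.0509
gripper_force: 31.4
```

Call:
step_arm([
  [0,0,1,0,0,0,48],
  [0,0,1.5,0,0,0,48],
  [0,0,1.5,0,0,0,56],
  [0,0,1.5,0,0,0,60],
  [0,0,1.5,0,0,0,64],
  [0,0,1.5,0,0,0,66],
  [0,0,1.5,0,0,0,66],
])

```text
clock: 7.0
tcp_pos: [0.492, 0.3099, 0.0176]
orientation: [-0.931, -3.0, 0.0]
contact_force: [-0.6, 0.4, -0.5]
grip_width: 0.0663
gripper_force: 0.0
```

Call:
step_arm([
  [0,0,-10,0,0,0,66],
  [0,0,-30,0,0,0,70],
  [0,0,-60,0,0,0,75],
  [0,0,-100,0,0,0,75],
  [0,0,-140,0,0,0,75],
  [10,0,-160,0,0,0,75],
  [10,0,-160,0,0,0,75],
])

```text
clock: 7.7
tcp_pos: [0.4848, 0.3177, 0.1819]
orientation: [0.929, 2.998, 0.01]
contact_force: [0.4, 0.4, -0.1]
grip_width: 0.075
gripper_force: 0.0
```

```bash
python3 - <<'E'
from h import *
to(.4805,.2375,.1,.967+np.pi/2)
f=grab('wrist');save(f,'w5.png')
E
```

```text
clk 7.7 tcp [0.4848 0.3177 0.1819] yaw 0.9701 tilt [ 0.0048  0.0052 -1.    ] F [ 0.4   0.4  -0.15] w 0.075 gf 0.0
shift mm [-41.7 -69.2  81.5] turn [ 0.0047  0.0062 -1.5677]
```

View pics/w5.png

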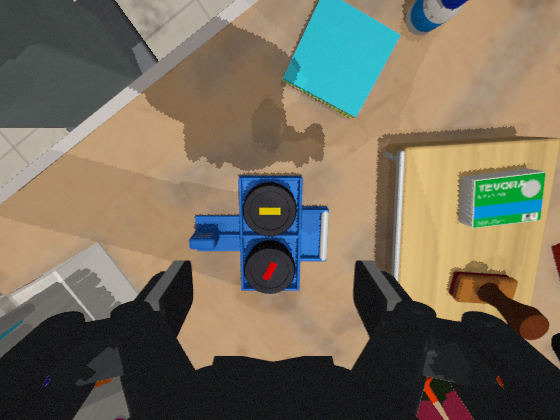

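Both tubs are seated: yellow at (270,211), red at (271,270).

```bash
sed -i 's/(u,v) in dict(.*items/(u,v) in dict(bayt=(270,211),mate=(271,270)).items/; s/m\[:,:u-30\].*v+30:\]=0/m[:,:u-28]=0;m[:,u+28:]=0;m[:v-28]=0;m[v+28:]=0/; s/x\[:140\]=0;x\[272:\]=0;x\[:,:228\]=0;x\[:,320:\]=0/x[:165]=0;x[300:]=0;x[:,:238]=0/; s/m\[:,292:\]=0; rect/m[:,304:]=0; rect/; s/rod\[:175\].*325:\]=0;/rod[:195]=0;rod[275:]=0;rod[:,:312]=0;rod[:,340:]=0;/; s/tab\[:,215:\]/tab[:,225:]/; s/st\[:100\].*525:\]=0/st[:110]=0;st[:,:380]=0;st[330:]=0/' meas.py; sed -i 's/range(135,265)/range(165,270)/;s/c>360/c>382/' meas.py
python3 meas.py; python3 - <<'E'
from h import *
o=r.get_obs();M=R.from_rotvec(o['orientation']).as_matrix();f=grab('wrist');c=-f['R'].T@f['t']
print('cam in tool',((c-o['tcp_pos'])@M*1e3).round(),'tcp',o['tcp_pos'],o['joints'].round(2))
E
```

```text
bayt z 0.0324 mean [0.4897 0.3098] circ ((491.2243347167969, 309.0022277832031), 26.5830078125)
mate z 0.0323 mean [0.5406 0.2747] circ ((542.1924438476562, 273.4752502441406), 26.295129776000977)
block c [519.  289.4] size [ 68.5 129.5] ang 55.53
rod c [548.4 333.9] size [17.  57.8] ang 54.2
tab c [480. 238.] size [25.6 12.4] ang 55.49
stand c [613.7 448.9] size [136.5 174.9] ang 59.0
front line dir -31.017899 pt [556.89233 401.61496]
cam in tool [  68.   -1. -143.] tcp [0.48369768 0.31573064 0.17831359] [-0.85  0.38  0.21  1.86 -0.1   0.91  0.37]
```

Call:
step_arm([
  [-6,-8,0,0,0,0.14,75],
  [-12,-16,0,0,0,0.28,70],
  [-18,-26,0,0,0,0.42,60],
  [-24,-36,0,0,0,0.56,50],
  [-30,-46,10,0,0,0.7,45],
  [-36,-56,20,0,0,0.84,45],
  [-42,-66,40,0,0,0.98,45],
  [-42,-66,50,0,0,1.12,45],
])

```text
clock: 8.65
tcp_pos: [0.4797, 0.2341, 0.1252]
orientation: [2.391, 2.037, -0.008]
contact_force: [-0.5, 0.1, 0.2]
grip_width: 0.0451
gripper_force: 0.0
```

Call:
step_arm([
  [0,0,0,0,0,0.14,45],
  [0,0,0,0,0,0.28,45],
  [0,0,0,0,0,0.42,45],
  [0,0,0,0,0,0.45,45],
  [0,0,0,0,0,0.45,45],
])

```text
clock: 9.15
tcp_pos: [0.4806, 0.2369, 0.1269]
orientation: [2.777, 1.467, -0.003]
contact_force: [-0.1, -0.8, 1.1]
grip_width: 0.045
gripper_force: 0.0
```

```bash
python3 - <<'E'
from h import *
to(.4803,.2378,.010,.968+np.pi/2)
f=grab('wrist');save(f,'w6.png');P=cloud(f);hsv=cv2.cvtColor(f['image'],cv2.COLOR_RGB2HSV)
m=(hsv[...,0]>105)&(hsv[...,0]<125)&(hsv[...,1]>110)&(P[...,2]>.028)&(P[...,2]<.042)
print(m.sum(),cv2.minAreaRect((P[m][:,:2]*1e3).astype(np.float32)))
E
```

```text
clk 9.15 tcp [0.4806 0.2369 0.1269] yaw -0.5989 tilt [-0.0011 -0.0017 -1.    ] F [-0.13 -0.75  1.06] w 0.045 gf 0.0
shift mm [  0.8  -0.7 116.9] turn [0.     0.002  0.0039]
785 ((508.44354248046875, 288.00592041015625), (108.8436050415039, 102.67462158203125), 18.350168228149414)
```

View pics/w6.png

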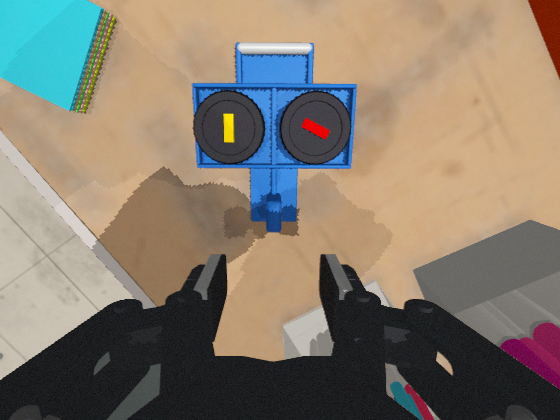

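The tab is at (273,212), centred on the fingers' mid column 273. I'll descend and pinch it.

Call:
step_arm([
  [0,0,25,0,0,0,45],
  [1,-1,55,0,0,0,45],
  [1,-1,80,0,0,0,45],
  [1,-1,100,0,0,0,45],
  [1,-1,110,0,0,0,45],
  [1,-1,114,0,0,0,45],
  [1,-1,114,0,0,0,45],
])

```text
clock: 9.9
tcp_pos: [0.481, 0.2387, 0.0138]
orientation: [-2.779, -1.465, 0.0]
contact_force: [0.9, 0.0, -0.3]
grip_width: 0.045
gripper_force: 0.0
```

Call:
step_arm([
  [0,0,0,0,0,0,25],
  [0,0,0,0,0,0,15],
  [0,0,0,0,0,0,8],
  [0,0,0,0,0,0,8],
  [0,0,0,0,0,0,8],
  [0,0,0,0,0,0,8],
], grip_force=50)

```text
clock: 10.5
tcp_pos: [0.4817, 0.2391, 0.0148]
orientation: [-2.78, -1.464, -0.003]
contact_force: [-1.0, -1.5, 7.3]
grip_width: 0.011
gripper_force: 50.0
```

```bash
python3 - <<'E'
from h import *
c=np.array([.5793,.3912]);u=np.array([.515,.857])
for d in (60,72):
  t=c-u*(d+67)/1e3; to(*t,.012,1.0297+np.pi/2)
E
```

```text
clk 10.5 tcp [0.4817 0.2391 0.0148] yaw -0.6014 tilt [ 0.0018  0.0011 -1.    ] F [-1.01 -1.54  7.27] w 0.011 gf 50.0
shift mm [53.9  2.   2.9] turn [ 0.0009 -0.0019 -0.0603]
clk 10.5 tcp [0.4817 0.2391 0.0148] yaw -0.6014 tilt [ 0.0018  0.0011 -1.    ] F [-1.01 -1.54  7.27] w 0.011 gf 50.0
shift mm [41.9  2.8  2.8] turn [ 0.0009 -0.0019 -0.0603]
```

Call:
step_arm([
  [0,0,-1,0,0,0,8],
  [4,0.5,-1,0,0,-0.01,8],
  [8,1,-1,0,0,-0.02,8],
  [12,1.5,-1,0,0,-0.03,8],
  [17,2,-1,0,0,-0.04,8],
  [23,3,-1,0,0,-0.05,8],
  [29,3.6,-1,0,0,-0.06,8],
  [29,3.6,-1,0,0,-0.06,8],
])

```text
clock: 11.3
tcp_pos: [0.4995, 0.2588, 0.0148]
orientation: [2.734, 1.546, -0.005]
contact_force: [-2.6, -5.3, 6.6]
grip_width: 0.011
gripper_force: 50.1
```

```bash
python3 - <<'E'
from h import *
c=np.array([.5793,.3912]);u=np.array([.515,.857])
t=c-u*(60+67)/1e3; to(*t,.014,1.0297+np.pi/2)
f=grab('wrist');save(f,'w7.png')
E
```

```text
clk 11.3 tcp [0.4995 0.2588 0.0148] yaw -0.5414 tilt [-0.0023 -0.0024 -1.    ] F [-2.6  -5.25  6.61] w 0.011 gf 50.1
shift mm [27.6  0.2  0.7] turn [-0.0007  0.0032 -0.0003]
```

View pics/w7.png

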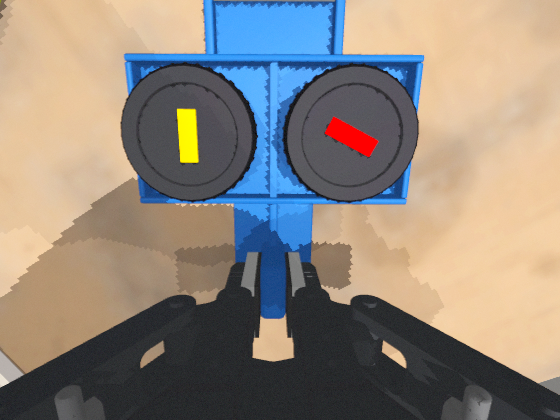

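The tray follows the grip, squarely pinched (tab at (273,290)), with both tubs seated. I'll approach the mouth and check alignment in the top view.

Call:
step_arm([
  [0,0,-1,0,0,0,8],
  [4,0,-1,0,0,0,8],
  [8,0,-1,0,0,0,8],
  [12,0,-1,0,0,0,8],
  [16,0,-1,0,0,0,8],
  [20,0,-1,0,0,0,8],
  [20,0,-1,0,0,0,8],
])

```text
clock: 12.05
tcp_pos: [0.5107, 0.279, 0.0156]
orientation: [-2.733, -1.548, -0.001]
contact_force: [0.1, -0.2, -5.7]
grip_width: 0.0108
gripper_force: 48.7
```

```bash
python3 - <<'E'
from h import *
c=np.array([.5793,.3912]);u=np.array([.515,.857])
t=c-u*(60+67)/1e3; to(*t,.014,1.0297+np.pi/2)
n=np.array([-u[1],u[0]]); st=lambda w:np.array([(w[:2]-c)@u,(w[:2]-c)@n])*1e3
for name in('top','wrist'):
    f=grab(name);P=cloud(f);hsv=cv2.cvtColor(f['image'],cv2.COLOR_RGB2HSV);H,S,V=[hsv[...,i].astype(int) for i in range(3)]
    q=np.stack([((P[...,:2]-c)@u),((P[...,:2]-c)@n)],-1)*1e3
    if name=='top':
        m=(P[...,2]>.046)&(P[...,2]<.055)&(abs(q[...,1])<110)&(q[...,0]>-15)&(q[...,0]<150)
        # lateral edges of the stand per slice along x
        for x in (20,40,60,80,100): 
            k=m&(abs(q[...,0]-x)<4); print('stand lat at',x,q[k][:,1].min().round(1),q[k][:,1].max().round(1))
    k=(V<80)&(P[...,2]>.029)&(P[...,2]<.037)&(abs(q[...,1])<70)&(q[...,0]>-110)&(q[...,0]<-20)
    for s in(1,-1):
        kk=k&(q[...,1]*s>3); p=(q[kk]).astype(np.float32); print(name,'tub',s,kk.sum(),cv2.minEnclosingCircle(p) if len(p) else None)
    b=(H>105)&(H<125)&(S>110)&(V>40)&(abs(q[...,1])<75)&(q[...,0]>-120)&(q[...,0]<10)&(P[...,2]>.009)&(P[...,2]<.019)
    print(name,'block walls',b.sum(),cv2.minAreaRect(q[b].astype(np.float32)))
    save(f,'x_%s.png'%name)
E
```

```text
clk 12.05 tcp [0.5107 0.279  0.0156] yaw -0.5399 tilt [ 4.e-04  5.e-04 -1.e+00] F [ 0.14 -0.25 -5.69] w 0.0108 gf 48.7
shift mm [4.5 1.  1.6] turn [ 0.0001 -0.0007  0.0012]
stand lat at 20 -87.3 86.8
stand lat at 40 -88.0 86.5
stand lat at 60 -88.0 86.8
stand lat at 80 -108.4 86.6
stand lat at 100 -87.7 86.5
top tub 1 380 ((-66.80712127685547, 33.839515686035156), 26.1081600189209)
top tub -1 232 ((-66.18255615234375, -26.721147537231445), 25.149642944335938)
top block walls 217 ((-55.59261703491211, 1.2322959899902344), (123.52655792236328, 85.8216323852539), 89.81168365478516)
wrist tub 1 3073 ((-68.38160705566406, 33.714088439941406), 26.497041702270508)
wrist tub -1 1890 ((-68.55323028564453, -29.41514015197754), 26.4478759765625)
wrist block walls 2748 ((-67.59761047363281, 0.5765113830566406), (124.9459457397461, 104.64279174804688), 89.75990295410156)
```

Call:
step_arm([
  [0,0,0.7,0,0,0,8],
  [3,0.5,0.7,0,0,0,8],
  [7,1,0.7,0,0,0,8],
  [11,1.5,0.7,0,0,0,8],
  [15,1.5,0.7,0,0,0,8],
  [19,1.5,0.7,0,0,0,8],
  [23,1.5,0.7,0,0,0,8],
  [27,1.5,0.7,0,0,0,8],
])

```text
clock: 12.95
tcp_pos: [0.5258, 0.3005, 0.015]
orientation: [2.734, 1.547, 0.0]
contact_force: [-1.8, -2.7, -1.8]
grip_width: 0.0108
gripper_force: 49.0
```

```bash
cat > s.py <<'E'
from h import *
c=np.array([.5793,.3912]);u=np.array([.515,.857]);n=np.array([-u[1],u[0]])
o=r.get_obs();d=o['tcp_pos'][:2]-c;F=o['contact_force'];M=R.from_rotvec(o['orientation']).as_matrix()
print('clk',round(o['clock'],2),'tab along',(d@u*1e3).round(1),'lat',(d@n*1e3).round(1),'z',(o['tcp_pos'][2]*1e3).round(1),'yawerr',(np.arctan2(M[1,1],M[0,1])+np.pi/2-1.0297).round(4),'tilt',M[:,2].round(4),'Falong',(F[:2]@u).round(2),'Flat',(F[:2]@n).round(2),'Fz',F[2].round(2),'Mz',o['moment'].round(2),'gw',o['grip_width'].round(4))
E
python3 s.py
```

```text
Traceback (most recent call last):
  File "s.py", line 4, in <module>
    print('clk',round(o['clock'],2),'tab along',(d@u*1e3).round(1),'lat',(d@n*1e3).round(1),'z',(o['tcp_pos'][2]*1e3).round(1),'yawerr',(np.arctan2(M[1,1],M[0,1])+np.pi/2-1.0297).round(4),'tilt',M[:,2].round(4),'Falong',(F[:2]@u).round(2),'Flat',(F[:2]@n).round(2),'Fz',F[2].round(2),'Mz',o['moment'].round(2),'gw',o['grip_width'].round(4))
                                                                                                                                                                                                                                                                                                                           ^^^^^^^^^^^^^^^^^^^^^
AttributeError: 'float' object has no attribute 'round'
```

Call:
step_arm([
  [3,0,0.2,0,0,0,8],
  [6,0,0.2,0,0,0,8],
  [9,0,0.2,0,0,0,8],
  [12,0,0.2,0,0,0,8],
  [15,0,0.2,0,0,0,8],
  [18,0,0.2,0,0,0,8],
])

```text
clock: 13.55
tcp_pos: [0.535, 0.3158, 0.0148]
orientation: [-2.734, -1.547, 0.0]
contact_force: [-1.9, -2.5, -0.6]
grip_width: 0.0109
gripper_force: 49.2
```

```bash
sed -i "s/o\['grip_width'\].round(4)/round(float(o['grip_width']),4)/" s.py; python3 s.py
```

```text
clk 13.55 tab along -87.4 lat -0.9 z 14.8 yawerr -0.0 tilt [-0.  0. -1.] Falong -3.16 Flat 0.34 Fz -0.59 Mz [-0.45  0.21 -0.05] gw 0.0109
```

Call:
step_arm([
  [3,0,0,0,0,0,8],
  [6,0,0,0,0,0,8],
  [9,0,0,0,0,0,8],
  [12,0,0,0,0,0,8],
  [14,0,0,0,0,0,8],
  [16,0,0,0,0,0,8],
])

```text
clock: 14.15
tcp_pos: [0.5432, 0.3294, 0.0148]
orientation: [2.734, 1.547, -0.0]
contact_force: [-1.9, -3.4, 0.5]
grip_width: 0.0111
gripper_force: 49.3
```

Call:
step_arm([
  [1,0,0,0,0,0,8],
  [2,0,0,0,0,0,8],
  [3,0,0,0,0,0,8],
  [4,0,0,0,0,0,8],
])

```text
clock: 14.55
tcp_pos: [0.5452, 0.3328, 0.0149]
orientation: [-2.734, -1.547, -0.0]
contact_force: [-1.9, -3.3, 1.0]
grip_width: 0.0111
gripper_force: 49.3
```

```bash
python3 s.py
```

```text
clk 14.55 tab along -67.6 lat -0.9 z 14.9 yawerr 0.0 tilt [ 0.  0. -1.] Falong -3.77 Flat -0.06 Fz 0.99 Mz [-0.54  0.35  0.01] gw 0.0111
```

Call:
step_arm([
  [1,0,0,0,0,0,8],
  [2,0,0,0,0,0,8],
  [3,0,0,0,0,0,8],
])

```text
clock: 14.85
tcp_pos: [0.5468, 0.3354, 0.0149]
orientation: [-2.734, -1.547, -0.0]
contact_force: [-0.7, -3.5, 0.7]
grip_width: 0.0111
gripper_force: 49.3
```

Call:
step_arm([
  [1,0,0,0,0,0,8],
  [2,0,0,0,0,0,8],
  [3,0,0,0,0,0,8],
])

```text
clock: 15.15
tcp_pos: [0.5483, 0.3379, 0.0148]
orientation: [2.734, 1.547, -0.0]
contact_force: [-2.1, -3.7, 0.8]
grip_width: 0.011
gripper_force: 49.3
```

Call:
step_arm([
  [1,0,0,0,0,0,8],
  [2,0,0,0,0,0,8],
])

```text
clock: 15.35
tcp_pos: [0.5493, 0.3397, 0.0148]
orientation: [-2.734, -1.547, 0.0]
contact_force: [-2.1, -3.6, 0.2]
grip_width: 0.0109
gripper_force: 49.4
```

Call:
step_arm([
  [1,0,0,0,0,0,8],
  [2,0,0,0,0,0,8],
])

```text
clock: 15.55
tcp_pos: [0.5504, 0.3414, 0.0148]
orientation: [2.734, 1.547, -0.0]
contact_force: [-1.7, -3.9, 0.7]
grip_width: 0.011
gripper_force: 49.4
```

Call:
step_arm([
  [1,0,0,0,0,0,8],
  [2,0,0,0,0,0,8],
])

```text
clock: 15.75
tcp_pos: [0.5514, 0.3431, 0.0148]
orientation: [2.734, 1.547, -0.0]
contact_force: [-2.6, -3.1, 1.5]
grip_width: 0.0108
gripper_force: 49.4
```

Call:
step_arm([
  [1,0,0,0,0,0,8],
  [2,0,0,0,0,0,8],
])

```text
clock: 15.95
tcp_pos: [0.5525, 0.3448, 0.0148]
orientation: [2.734, 1.547, -0.0]
contact_force: [-1.1, -3.2, 0.7]
grip_width: 0.011
gripper_force: 49.4
```

Call:
step_arm([
  [1,0,0,0,0,0,8],
  [2,0,0,0,0,0,8],
])

```text
clock: 16.15
tcp_pos: [0.5535, 0.3465, 0.0148]
orientation: [2.734, 1.547, -0.0]
contact_force: [-2.7, -4.0, 1.1]
grip_width: 0.0114
gripper_force: 49.4
```

Call:
step_arm([
  [1,0,0,0,0,0,8],
  [2,0,0,0,0,0,8],
])

```text
clock: 16.35
tcp_pos: [0.5545, 0.3482, 0.0149]
orientation: [2.734, 1.547, -0.0]
contact_force: [-2.0, -3.7, 0.6]
grip_width: 0.0109
gripper_force: 49.4
```

Call:
step_arm([
  [1,0,0,0,0,0,8],
  [2,0,0,0,0,0,8],
])

```text
clock: 16.55
tcp_pos: [0.5556, 0.3499, 0.0149]
orientation: [-2.734, -1.547, 0.0]
contact_force: [-2.1, -4.0, 1.6]
grip_width: 0.0108
gripper_force: 49.4
```

Call:
step_arm([
  [1,0,0,0,0,0,8],
  [2,0,0,0,0,0,8],
])

```text
clock: 16.75
tcp_pos: [0.5566, 0.3517, 0.0148]
orientation: [-2.734, -1.547, 0.0]
contact_force: [-1.3, -3.8, 1.3]
grip_width: 0.0109
gripper_force: 49.4
```

Call:
step_arm([
  [1,0,0,0,0,0,8],
  [2,0,0,0,0,0,8],
])

```text
clock: 16.95
tcp_pos: [0.557, 0.3523, 0.0149]
orientation: [2.734, 1.546, -0.004]
contact_force: [-6.6, -8.4, 7.6]
grip_width: 0.0108
gripper_force: 50.3
```

Call:
step_arm([
  [0.3,0,0,0,0,0,8],
])

```text
clock: 17.05
tcp_pos: [0.557, 0.3523, 0.0148]
orientation: [2.734, 1.546, -0.004]
contact_force: [-6.7, -7.8, 6.9]
grip_width: 0.0114
gripper_force: 50.2
```

```bash
python3 s.py
```

```text
clk 17.05 tab along -44.9 lat -0.9 z 14.8 yawerr -0.0005 tilt [-0.0022 -0.0018 -1.    ] Falong -10.12 Flat 1.74 Fz 6.86 Mz [-1.45  1.08  0.03] gw 0.0114
```

Call:
step_arm([
  [0.3,0,-0.4,0,0,0,8],
  [0.6,0,-0.7,0,0,0,8],
])

```text
clock: 17.25
tcp_pos: [0.557, 0.3524, 0.0149]
orientation: [2.734, 1.546, -0.005]
contact_force: [-4.1, -7.1, 0.7]
grip_width: 0.011
gripper_force: 49.5
```

```bash
python3 s.py
```

```text
clk 17.25 tab along -44.7 lat -0.8 z 14.9 yawerr -0.0006 tilt [-0.0026 -0.0025 -1.    ] Falong -8.25 Flat -0.15 Fz 0.74 Mz [-1.42  0.82  0.02] gw 0.011
```

Call:
step_arm([
  [0.4,0,0,0,0,0,8],
  [0.8,0,0,0,0,0,8],
])

```text
clock: 17.45
tcp_pos: [0.5569, 0.3524, 0.0148]
orientation: [2.734, 1.545, -0.008]
contact_force: [-6.5, -9.1, 3.9]
grip_width: 0.0113
gripper_force: 49.9
```

```bash
python3 s.py
```

```text
clk 17.45 tab along -44.8 lat -0.8 z 14.8 yawerr -0.0008 tilt [-0.0037 -0.0035 -1.    ] Falong -11.13 Flat 0.93 Fz 3.94 Mz [-1.78  1.18  0.03] gw 0.0113
```

Call:
step_arm([
  [0.2,0,-0.2,0,0,0,8],
  [0.5,0,-0.4,0,0,0,8],
])

```text
clock: 17.65
tcp_pos: [0.557, 0.3524, 0.015]
orientation: [2.734, 1.545, -0.009]
contact_force: [-6.5, -8.4, 2.6]
grip_width: 0.0113
gripper_force: 49.6
```

```bash
python3 s.py
```

```text
clk 17.65 tab along -44.7 lat -0.8 z 15.0 yawerr -0.0009 tilt [-0.0042 -0.004  -1.    ] Falong -10.53 Flat 1.26 Fz 2.61 Mz [-1.83  1.04  0.04] gw 0.0113
```

Call:
step_arm([
  [0.3,0,-0.1,0,0,0,8],
  [0.6,0,-0.2,0,0,0,8],
])

```text
clock: 17.85
tcp_pos: [0.557, 0.3525, 0.015]
orientation: [2.734, 1.545, -0.01]
contact_force: [-7.4, -11.2, 2.0]
grip_width: 0.0112
gripper_force: 49.7
```

```bash
python3 s.py
```

```text
clk 17.85 tab along -44.7 lat -0.8 z 15.0 yawerr -0.0011 tilt [-0.0049 -0.0047 -1.    ] Falong -13.41 Flat 0.57 Fz 2.03 Mz [-1.99  1.27  0.07] gw 0.0112
```

Call:
step_arm([
  [0.3,0,-0.1,0,0,0,8],
])

```text
clock: 17.95
tcp_pos: [0.557, 0.3525, 0.0151]
orientation: [2.734, 1.544, -0.011]
contact_force: [-7.8, -11.1, 2.7]
grip_width: 0.0108
gripper_force: 49.7
```

```bash
python3 s.py; sleep 0; python3 - <<'E'
from h import *
c=np.array([.5793,.3912]);u=np.array([.515,.857]);n=np.array([-u[1],u[0]])
f=grab('wrist');P=cloud(f);hsv=cv2.cvtColor(f['image'],cv2.COLOR_RGB2HSV);H,S,V=[hsv[...,i].astype(int) for i in range(3)]
q=np.stack([((P[...,:2]-c)@u),((P[...,:2]-c)@n)],-1)*1e3
b=(H>105)&(H<125)&(S>110)&(V>30)&(abs(q[...,1])<75)&(q[...,0]>-80)&(q[...,0]<0)&(P[...,2]>.010)&(P[...,2]<.018)
print(b.sum(),cv2.minAreaRect(q[b].astype(np.float32)) if b.sum() else '')
s=(P[...,2]>.047)&(P[...,2]<.055)&(abs(q[...,1])<80); print('stand front',s.sum(),np.percentile(q[s][:,0],[0.5,2,50]) if s.sum() else '')
for lat in(-60,-40,-20,0,20,40,60):
    k=s&(abs(q[...,1]-lat)<4); print(lat,np.percentile(q[k][:,0],1).round(1) if k.any() else None,end=' ')
k=(V<80)&(P[...,2]>.029)&(P[...,2]<.037)&(q[...,0]<20);print('lid pts',k.sum(),np.percentile(P[k][:,2],[5,50,95]) if k.any() else '')
E
python3 s.py
```

```text
clk 17.95 tab along -44.7 lat -0.8 z 15.1 yawerr -0.0012 tilt [-0.0053 -0.0051 -1.    ] Falong -13.55 Flat 0.99 Fz 2.68 Mz [-2.05  1.33  0.11] gw 0.0108
2005 ((-22.095487594604492, -0.8454666137695312), (124.37381744384766, 29.803682327270508), 89.95111846923828)
stand front 94914 [-37.3831129    1.27419727  31.83051615]
-60 1.1 -40 1.2 -20 1.1 0 1.2 20 1.3 40 1.2 60 1.3 lid pts 1262 [0.03044953 0.03322095 0.03588162]
clk 18.0 tab along -44.7 lat -0.8 z 15.0 yawerr -0.0012 tilt [-0.0053 -0.0051 -1.    ] Falong -13.7 Flat -0.07 Fz 3.09 Mz [-2.03  1.25  0.01] gw 0.0109
```

The tray is square and centred, so this is the roller. My downward load adds friction, so I'll lift slightly to take some weight off, then keep pressing.

Call:
step_arm([
  [0.1,0,-0.3,0,0,0,8],
  [0.1,0,-0.6,0,0,0,8],
])

```text
clock: 18.2
tcp_pos: [0.5571, 0.3526, 0.0155]
orientation: [2.734, 1.544, -0.011]
contact_force: [-6.7, -9.9, 0.7]
grip_width: 0.0113
gripper_force: 49.4
```

```bash
python3 s.py
```

```text
clk 18.2 tab along -44.5 lat -0.9 z 15.5 yawerr -0.0012 tilt [-0.0052 -0.0051 -1.    ] Falong -11.93 Flat 0.69 Fz 0.65 Mz [-2.01  1.21 -0.01] gw 0.0113
```

Call:
step_arm([
  [0.2,0,-0.2,0,0,0,8],
  [0.4,0,-0.3,0,0,0,8],
])

```text
clock: 18.4
tcp_pos: [0.5571, 0.3526, 0.0156]
orientation: [2.733, 1.544, -0.012]
contact_force: [-6.9, -10.7, 1.2]
grip_width: 0.0113
gripper_force: 49.4
```

```bash
python3 s.py
```

```text
clk 18.4 tab along -44.6 lat -0.8 z 15.6 yawerr -0.0013 tilt [-0.0058 -0.0057 -1.    ] Falong -12.73 Flat 0.4 Fz 1.18 Mz [-2.27  1.35  0.13] gw 0.0113
```

Call:
step_arm([
  [0.1,0,0,0,0.004,0,8],
  [0.2,0,0,0,0.008,0,8],
  [0.3,0,0,0,0.008,0,8],
])

```text
clock: 18.7
tcp_pos: [0.557, 0.3527, 0.0153]
orientation: [-2.734, -1.544, 0.002]
contact_force: [-5.9, -10.5, -0.8]
grip_width: 0.0109
gripper_force: 49.2
```

```bash
python3 s.py
```

```text
clk 18.7 tab along -44.5 lat -0.7 z 15.3 yawerr -0.0014 tilt [-0.0019  0.001  -1.    ] Falong -12.0 Flat -0.38 Fz -0.84 Mz [-2.34  1.3   0.03] gw 0.0109
```

Call:
step_arm([
  [0.4,0,0,0,0.002,0,8],
  [0.7,0,0,0,0.003,0,8],
])

```text
clock: 18.9
tcp_pos: [0.557, 0.3527, 0.0151]
orientation: [-2.733, -1.544, -0.0]
contact_force: [-7.1, -11.7, -1.0]
grip_width: 0.0114
gripper_force: 49.2
```

```bash
python3 s.py
```

```text
clk 18.9 tab along -44.5 lat -0.7 z 15.1 yawerr -0.0014 tilt [-0.0014  0.0026 -1.    ] Falong -13.71 Flat 0.03 Fz -1.05 Mz [-2.6   1.44  0.04] gw 0.0114
```

Call:
step_arm([
  [0.3,0,0,0,0.001,0,8],
  [0.5,0,0,0,0.001,0,8],
])

```text
clock: 19.1
tcp_pos: [0.557, 0.3527, 0.015]
orientation: [-2.733, -1.543, -0.0]
contact_force: [-7.3, -12.3, 0.0]
grip_width: 0.0108
gripper_force: 49.4
```

```bash
python3 s.py
```

```text
clk 19.1 tab along -44.5 lat -0.7 z 15.0 yawerr -0.0017 tilt [-0.0016  0.0028 -1.    ] Falong -14.32 Flat -0.13 Fz 0.02 Mz [-2.77  1.58  0.04] gw 0.0108
```

Call:
step_arm([
  [0.4,0,0,0,0.001,0,8],
  [0.4,0,0,0,0.001,0,8],
])

```text
clock: 19.3
tcp_pos: [0.557, 0.3528, 0.0149]
orientation: [-2.733, -1.543, -0.001]
contact_force: [-8.6, -12.4, 0.6]
grip_width: 0.0112
gripper_force: 49.5
```

```bash
python3 s.py
```

```text
clk 19.3 tab along -44.4 lat -0.7 z 14.9 yawerr -0.0018 tilt [-0.0015  0.0033 -1.    ] Falong -15.04 Flat 0.99 Fz 0.56 Mz [-2.83  1.66 -0.  ] gw 0.0112
```

Call:
step_arm([
  [0,0,-0.4,0,0,0.008,8],
  [0,0,-0.6,0,0,0.008,8],
  [0.2,0,-0.6,0,0,-0.006,8],
  [0.2,0,-0.6,0,0,-0.006,8],
  [0.2,0,-0.6,0,0,0,8],
])

```text
clock: 19.8
tcp_pos: [0.5574, 0.3532, 0.0154]
orientation: [-2.733, -1.543, -0.002]
contact_force: [-7.5, -10.4, -3.0]
grip_width: 0.0107
gripper_force: 49.0
```

```bash
python3 s.py
```

```text
clk 19.8 tab along -43.8 lat -0.8 z 15.4 yawerr -0.0018 tilt [-9.0e-04  3.7e-03 -1.0e+00] Falong -12.77 Flat 1.1 Fz -3.04 Mz [-2.62  1.53  0.06] gw 0.0107
```

The wiggle with a light lift moved it forward 0.6 mm and the force dropped, so I'll repeat it.

Call:
step_arm([
  [0.2,0,0,0,0,0.009,8],
  [0.2,0,0,0,0,0.009,8],
  [0.3,0,0,0,0,-0.006,8],
  [0.3,0,0,0,0,-0.006,8],
  [0.3,0,0,0,0,0.002,8],
])

```text
clock: 20.3
tcp_pos: [0.5578, 0.3541, 0.0155]
orientation: [-2.734, -1.54, -0.003]
contact_force: [-5.8, -10.2, -3.3]
grip_width: 0.0109
gripper_force: 48.9
```

```bash
python3 s.py
```

```text
clk 20.3 tab along -42.8 lat -0.7 z 15.5 yawerr -0.0035 tilt [-1.0e-04  4.5e-03 -1.0e+00] Falong -11.74 Flat -0.24 Fz -3.34 Mz [-2.3   1.36  0.05] gw 0.0109
```

Call:
step_arm([
  [0.2,0,0,0,0,0.006,8],
  [0.2,0,0,0,0,0.006,8],
  [0.3,0,0,0,0,-0.01,8],
  [0.3,0,0,0,0,-0.01,8],
  [0.3,0,0,0,0,-0.003,8],
])

```text
clock: 20.8
tcp_pos: [0.5584, 0.3548, 0.0156]
orientation: [-2.731, -1.544, -0.005]
contact_force: [-5.1, -8.0, -3.8]
grip_width: 0.0113
gripper_force: 48.7
```

```bash
python3 s.py
```

```text
clk 20.8 tab along -41.9 lat -0.8 z 15.6 yawerr -0.0004 tilt [ 8.0e-04  5.1e-03 -1.0e+00] Falong -9.52 Flat 0.27 Fz -3.76 Mz [-2.2  1.2 -0. ] gw 0.0113
```

Call:
step_arm([
  [0.3,0,0,0,0,0.004,8],
  [0.6,0,0,0,0,-0.004,8],
  [0.6,0,0,0,0,0,8],
])

```text
clock: 21.1
tcp_pos: [0.5586, 0.3553, 0.0156]
orientation: [-2.731, -1.545, -0.005]
contact_force: [-4.6, -8.4, -2.9]
grip_width: 0.011
gripper_force: 48.8
```

```bash
python3 s.py
```

```text
clk 21.1 tab along -41.4 lat -0.7 z 15.6 yawerr -0.0002 tilt [ 6.e-04  5.e-03 -1.e+00] Falong -9.56 Flat -0.39 Fz -2.94 Mz [-2.23  1.26 -0.02] gw 0.011
```

Call:
step_arm([
  [0.4,0,0,0,0,0.004,8],
  [0.8,0,0,0,0,-0.004,8],
  [0.8,0,0,0,0,0,8],
])

```text
clock: 21.4
tcp_pos: [0.5591, 0.3563, 0.0156]
orientation: [-2.731, -1.545, -0.005]
contact_force: [-4.7, -7.2, -4.3]
grip_width: 0.0113
gripper_force: 48.7
```

```bash
python3 s.py
```

```text
clk 21.4 tab along -40.3 lat -0.7 z 15.6 yawerr -0.0001 tilt [ 0.001   0.0054 -1.    ] Falong -8.57 Flat 0.31 Fz -4.34 Mz [-2.1   1.14 -0.01] gw 0.0113
```

Call:
step_arm([
  [0.4,0,0.2,0,0,0.003,8],
  [0.8,0,0.2,0,0,-0.003,8],
  [0.8,0,0.2,0,0,0,8],
])

```text
clock: 21.7
tcp_pos: [0.5598, 0.3576, 0.0156]
orientation: [-2.73, -1.545, -0.007]
contact_force: [-3.2, -6.3, -5.2]
grip_width: 0.0112
gripper_force: 48.6
```

```bash
python3 s.py
```

```text
clk 21.7 tab along -38.8 lat -0.6 z 15.6 yawerr 0.0002 tilt [ 0.0017  0.0062 -1.    ] Falong -7.02 Flat -0.52 Fz -5.16 Mz [-1.84  0.97 -0.01] gw 0.0112
```

Call:
step_arm([
  [0.3,0,0.2,0,-0.002,0,8],
  [0.6,0,0.3,0,-0.004,0,8],
  [0.6,0,0.3,0,-0.004,0,8],
])

```text
clock: 22.0
tcp_pos: [0.5604, 0.3587, 0.0155]
orientation: [-2.732, -1.546, -0.003]
contact_force: [-4.4, -6.2, -3.2]
grip_width: 0.0111
gripper_force: 48.9
```

```bash
python3 s.py
```

```text
clk 22.0 tab along -37.6 lat -0.5 z 15.5 yawerr 0.0004 tilt [ 3.0e-04  3.5e-03 -1.0e+00] Falong -7.55 Flat 0.59 Fz -3.19 Mz [-1.71  0.93 -0.03] gw 0.0111
```

Call:
step_arm([
  [0.3,0,0.2,0,-0.001,0,8],
  [0.6,0,0.3,0,-0.002,0,8],
  [0.6,0,0.3,0,-0.002,0,8],
])

```text
clock: 22.3
tcp_pos: [0.561, 0.3597, 0.0155]
orientation: [-2.732, -1.547, -0.002]
contact_force: [-3.0, -6.1, -2.9]
grip_width: 0.011
gripper_force: 48.9
```

```bash
python3 s.py
```

```text
clk 22.3 tab along -36.4 lat -0.5 z 15.5 yawerr 0.0005 tilt [-0.      0.0026 -1.    ] Falong -6.76 Flat -0.61 Fz -2.86 Mz [-1.5   0.77 -0.06] gw 0.011
```

Call:
step_arm([
  [0.4,0,0.2,0,-0.001,0,8],
  [0.8,0,0.3,0,-0.001,0,8],
  [0.8,0,0.3,0,-0.001,0,8],
])

```text
clock: 22.6
tcp_pos: [0.562, 0.3615, 0.0155]
orientation: [-2.732, -1.547, -0.004]
contact_force: [-0.9, -2.8, -4.2]
grip_width: 0.0111
gripper_force: 48.7
```

```bash
python3 s.py
```

```text
clk 22.6 tab along -34.3 lat -0.4 z 15.5 yawerr 0.0008 tilt [ 0.001   0.0034 -1.    ] Falong -2.91 Flat -0.68 Fz -4.18 Mz [-1.01  0.44 -0.13] gw 0.0111
```

The force fell to 2.9 N with a forward jump, so the rod has passed under the roller. I'll put the weight back down and feel for the buffer.

Call:
step_arm([
  [0.2,0,0.4,0,-0.002,0,8],
  [0.5,0,0.8,0,-0.003,0,8],
])

```text
clock: 22.8
tcp_pos: [0.5632, 0.3637, 0.0156]
orientation: [-2.731, -1.548, -0.005]
contact_force: [0.8, -0.2, -4.0]
grip_width: 0.0109
gripper_force: 48.6
```

```bash
python3 s.py
```

```text
clk 22.8 tab along -31.9 lat -0.4 z 15.6 yawerr 0.0016 tilt [ 0.0018  0.0033 -1.    ] Falong 0.26 Flat -0.76 Fz -4.04 Mz [-0.49  0.23 -0.02] gw 0.0109
```

Call:
step_arm([
  [0.3,0,0.5,0,-0.001,0,8],
  [0.6,0,0.9,0,-0.002,0,8],
])

```text
clock: 23.0
tcp_pos: [0.5635, 0.364, 0.0151]
orientation: [-2.732, -1.549, -0.002]
contact_force: [-1.8, -1.9, -1.9]
grip_width: 0.0111
gripper_force: 49.0
```

```bash
python3 s.py
```

```text
clk 23.0 tab along -31.5 lat -0.5 z 15.1 yawerr 0.0016 tilt [ 6.0e-04  1.4e-03 -1.0e+00] Falong -2.53 Flat 0.55 Fz -1.86 Mz [-0.46  0.4  -0.  ] gw 0.0111
```

Call:
step_arm([
  [0.3,0,0.2,0,0,0,8],
  [0.6,0,0.3,0,0,0,8],
])

```text
clock: 23.2
tcp_pos: [0.5637, 0.3639, 0.0149]
orientation: [-2.733, -1.548, -0.001]
contact_force: [-2.8, -2.2, -0.6]
grip_width: 0.0105
gripper_force: 49.2
```

```bash
python3 s.py
```

```text
clk 23.2 tab along -31.4 lat -0.7 z 14.9 yawerr 0.0012 tilt [ 2.e-04  1.e-03 -1.e+00] Falong -3.3 Flat 1.23 Fz -0.55 Mz [-0.58  0.53  0.08] gw 0.0105
```

Call:
step_arm([
  [0.4,0,0,0,0,0,8],
  [0.8,0,0,0,0,0,8],
])

```text
clock: 23.4
tcp_pos: [0.5639, 0.3641, 0.0149]
orientation: [-2.733, -1.548, 0.0]
contact_force: [-5.5, -3.9, 1.1]
grip_width: 0.0107
gripper_force: 49.5
```

```bash
python3 s.py
```

```text
clk 23.4 tab along -31.1 lat -0.7 z 14.9 yawerr 0.001 tilt [-4.e-04  4.e-04 -1.e+00] Falong -6.13 Flat 2.72 Fz 1.15 Mz [-0.87  0.93  0.09] gw 0.0107
```

Call:
step_arm([
  [0.3,0.2,0,0,0,0,8],
  [0.6,0.4,0,0,0,0,8],
])

```text
clock: 23.6
tcp_pos: [0.564, 0.3642, 0.0149]
orientation: [-2.733, -1.548, 0.002]
contact_force: [-6.1, -5.4, 2.6]
grip_width: 0.0109
gripper_force: 49.8
```

```bash
python3 s.py
```

```text
clk 23.6 tab along -31.0 lat -0.8 z 14.9 yawerr 0.001 tilt [-0.0016 -0.     -1.    ] Falong -7.77 Flat 2.41 Fz 2.61 Mz [-0.99  1.26  0.11] gw 0.0109
```

Resistance is now firm. I'll back off and pull lightly to check that the catch holds.

Call:
step_arm([
  [-1,-0.4,-0.2,0,0,0,8],
  [-2,-0.5,-0.5,0,0,0,8],
  [-3,-0.5,-0.5,0,0,0,8],
])

```text
clock: 23.9
tcp_pos: [0.5638, 0.3642, 0.0155]
orientation: [-2.732, -1.548, -0.007]
contact_force: [2.9, 4.6, -6.9]
grip_width: 0.0106
gripper_force: 48.6
```

```bash
python3 s.py
```

```text
clk 23.9 tab along -31.1 lat -0.6 z 15.5 yawerr 0.0016 tilt [ 0.0029  0.0032 -1.    ] Falong 5.44 Flat -0.1 Fz -6.92 Mz [ 0.56 -0.32 -0.01] gw 0.0106
```

Call:
step_arm([
  [-0.5,0,0,0,0,0,8],
  [-1,0,0,0,0,0,8],
])

```text
clock: 24.1
tcp_pos: [0.5637, 0.3641, 0.0157]
orientation: [-2.731, -1.549, -0.009]
contact_force: [4.5, 5.8, -7.1]
grip_width: 0.0109
gripper_force: 48.6
```

```bash
python3 s.py
```

```text
clk 24.1 tab along -31.2 lat -0.6 z 15.7 yawerr 0.0021 tilt [ 0.0039  0.0042 -1.    ] Falong 7.26 Flat -0.86 Fz -7.06 Mz [ 0.86 -0.63 -0.02] gw 0.0109
```

A 7 N pull with the tray's weight carried moved it only about 0.2 mm, so it is caught. I'll unload, release and retreat.

Call:
step_arm([
  [1,0,0.4,0,0,0,8],
  [2,0,0.9,0,0,0,8],
  [2.2,0,0.9,0,0,0,8],
])

```text
clock: 24.4
tcp_pos: [0.5637, 0.364, 0.0148]
orientation: [-2.732, -1.548, -0.002]
contact_force: [-1.0, 2.0, 0.7]
grip_width: 0.0108
gripper_force: 49.7
```

```bash
python3 s.py
```

```text
clk 24.4 tab along -31.3 lat -0.6 z 14.8 yawerr 0.0013 tilt [ 7.0e-04  1.6e-03 -1.0e+00] Falong 1.14 Flat 1.88 Fz 0.72 Mz [0.29 0.36 0.07] gw 0.0108
```

Call:
step_arm([
  [0.3,0,0,0,0,0,12],
  [0.3,0,0,0,0,0,16],
  [0.3,0,0,0,0,0,25],
  [0.3,0,0,0,0,0,35],
  [0.3,0,0,0,0,0,40],
  [0.3,0,0,0,0,0,40],
])

```text
clock: 25.0
tcp_pos: [0.5638, 0.3636, 0.0143]
orientation: [-2.733, -1.548, -0.001]
contact_force: [-0.0, -0.1, 0.3]
grip_width: 0.04
gripper_force: 0.0
```

Call:
step_arm([
  [0,0,-8,0,0,0,40],
  [0,0,-25,0,0,0,40],
  [0,0,-50,0,0,0,40],
  [-10,0,-80,0,0,0,40],
  [-25,0,-110,0,0,0,40],
  [-40,0,-130,0,0,0,40],
  [-50,0,-140,0,0,0,40],
  [-50,0,-140,0,0,0,40],
])

```text
clock: 25.8
tcp_pos: [0.5385, 0.3199, 0.1566]
orientation: [-2.734, -1.546, -0.006]
contact_force: [-0.8, -0.7, -0.1]
grip_width: 0.0403
gripper_force: 0.0
```

```bash
python3 s.py; python3 - <<'E'
from h import *
c=np.array([.5793,.3912]);u=np.array([.515,.857]);n=np.array([-u[1],u[0]])
for name in('wrist','top'):
    f=grab(name);P=cloud(f);hsv=cv2.cvtColor(f['image'],cv2.COLOR_RGB2HSV);H,S,V=[hsv[...,i].astype(int) for i in range(3)]
    q=np.stack([((P[...,:2]-c)@u),((P[...,:2]-c)@n)],-1)*1e3
    B=(H>105)&(H<125)&(S>110)&(V>30)&(abs(q[...,1])<75)&(q[...,0]>-90)&(q[...,0]<5)
    t=B&(P[...,2]>.028)&(P[...,2]<.042)&(abs(q[...,1])<15); print(name,'tab',t.sum(),cv2.minAreaRect(q[t].astype(np.float32)) if t.any() else '')
    b=B&(P[...,2]>.010)&(P[...,2]<.018)&(q[...,0]>-20)
    print('wall',b.sum(),np.percentile(q[b][:,0],[1,50]) if b.any() else '')
    k=(P[...,2]>.1)&(P[...,2]<.13)&(abs(q[...,1])<80)&(q[...,0]>30)&(q[...,0]<130); print('stamp top',q[k].mean(0) if k.any() else '')
E
python3 s.py
```

```text
clk 25.8 tab along -82.1 lat -1.8 z 156.6 yawerr -0.0006 tilt [ 0.0027  0.0029 -1.    ] Falong -0.97 Flat 0.32 Fz -0.12 Mz [-0.02 -0.03 -0.03] gw 0.0403
wrist tab 447 ((-34.03886795043945, -0.7583022117614746), (25.07713508605957, 11.74555492401123), 0.11679337173700333)
wall 384 [-19.43585876   0.61117526]
stamp top 
top tab 62 ((-33.45121383666992, -0.7828965187072754), (11.87846565246582, 25.546632766723633), 86.19005584716797)
wall 64 [-15.0454083    2.48530346]
stamp top [ 78.67571794 -44.60668525]
clk 25.9 tab along -81.4 lat -0.3 z 154.1 yawerr 0.0014 tilt [ 2.0e-04  1.4e-03 -1.0e+00] Falong 0.15 Flat 0.54 Fz 0.18 Mz [-0.   -0.01 -0.03] gw 0.0401
```

```bash
python3 -c "
from bench import r
print(r.hand_in())"
```

```text
the job is handed in; nothing more can be done
None
```

The yellow-label tub is back flat in its compartment and the tray is caught under the stand: it held against a 7 N pull, and I let go and handed in at about 26 s. The catch took up to about 15 N at the wrist, roughly 11 N of it on the stand by my friction estimate, so I believe the 15 N ramming limit held, but I couldn't measure that directly.

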